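# Dry-stack a tiered wooden base on the glue-up plate

### The job

The last job, a glued strip, still lies under the knobbed steel weight on the round plate: first take the weight off and put the strip flat in the grey tray. Then stack all the loose wooden discs that are there on the plate, carefully centred on its engraved cross, each flat on the next, from the largest at the bottom to the smallest on top, and stand the weight upright and centred on top of the stack. Leave the glue bottle, the tape roll and the mug where they are.

Things in the scene. Friction and masses are not known exactly. Their poses are not given: they have to be found in the camera images.
- plate: Round aluminium glue-up plate, 190 mm across and 20 mm high, fixed to the bench, with an engraved cross and rings that mark its centre. Origin: centre of its underside (on the bench); its flat top is 20 mm above that. z is up.
- tray: Grey open-topped tray for finished parts, fixed to the bench: 240 mm along its x, 140 mm along its y, 30 mm high, walls and floor 5 mm thick. Origin: centre of its underside.
- strip: The last job: a glued two-layer plywood strip, 150 mm along its x, 40 mm along its y, 14 mm thick (z), 60 g or so. Starts lying on the plate under the weight. Origin: its middle.
- weight: Steel clamping weight, about 0.45 kg: a round foot 60 mm across and 20 mm high, a thin 12 mm stem and a black ball knob of 32 mm diameter; 64 mm high in all. Starts upright on the strip. Origin: centre of its underside; z is up along the stem; the knob's centre is 48 mm above the origin.
- knob (a point): Centre of the weight's ball knob (32 mm diameter), 48 mm above the weight's underside along its stem: the place to grip.
- disc_a: Plain wooden disc 68 mm in diameter and 16 mm thick, lying flat on the bench at the start; it may be absent. Origin: its middle, 8 mm above its underside; z is its axis (either face may be up).
- disc_b: Plain wooden disc 62 mm in diameter and 16 mm thick, lying flat on the bench at the start; it may be absent. Origin: its middle, 8 mm above its underside; z is its axis (either face may be up).
- disc_c: Plain wooden disc 56 mm in diameter and 16 mm thick, lying flat on the bench at the start; it may be absent. Origin: its middle, 8 mm above its underside; z is its axis (either face may be up).
- disc_d: Plain wooden disc 50 mm in diameter and 16 mm thick, lying flat on the bench at the start; it may be absent. Origin: its middle, 8 mm above its underside; z is its axis (either face may be up).
- disc_e: Plain wooden disc 44 mm in diameter and 16 mm thick, lying flat on the bench at the start; it may be absent. Origin: its middle, 8 mm above its underside; z is its axis (either face may be up).
- disc_f: Plain wooden disc 38 mm in diameter and 16 mm thick, lying flat on the bench at the start; it may be absent. Origin: its middle, 8 mm above its underside; z is its axis (either face may be up).
- glue: Bystander: white glue bottle, 60 mm across and 150 mm high, standing. Origin: centre of its underside.
- tape: Bystander: roll of tape lying flat, 100 mm across, 25 mm high. Origin: centre of its underside.
- mug: Bystander: white mug, 80 mm across, 90 mm high, its handle reaching some 65 mm from its axis. Origin: centre of its underside.
There are look-alikes about, which are no part of the job. Leave any purple or turquoise look-alike of the disc_c alone.

How it is judged:
On the way, in this order (a step that is already met when the one before it is completed fails the run):
1. the strip lies flat in the tray (x of strip in the frame of tray between -0.045 and 0.045 m and y of strip in the frame of tray between -0.05 and 0.05 m and z of strip in the frame of tray below 0.018 m and (angle between strip's own z axis and vertical below 0.1 rad or angle between strip's own z axis and vertical above 3.04 rad)), for 0.2 s.
2. all the discs present are stacked centred on the plate, largest to smallest (horizontal distance between each of disc_a, disc_b, disc_c, disc_d, disc_e, disc_f and plate below 0.008 m and (angle between disc_a's own z axis and vertical below 0.12 rad or angle between disc_a's own z axis and vertical above 3.02 rad) and ((angle between disc_a's own z axis and vertical below 1 rad and z of disc_b in the frame of disc_a above 0.012 m) or (angle between disc_a's own z axis and vertical above 2 rad and z of disc_b in the frame of disc_a below -0.012 m)) and ((angle between disc_a's own z axis and vertical below 1 rad and z of disc_c in the frame of disc_a above 0.012 m) or (angle between disc_a's own z axis and vertical above 2 rad and z of disc_c in the frame of disc_a below -0.012 m)) and ((angle between disc_a's own z axis and vertical below 1 rad and z of disc_d in the frame of disc_a above 0.012 m) or (angle between disc_a's own z axis and vertical above 2 rad and z of disc_d in the frame of disc_a below -0.012 m)) and ((angle between disc_a's own z axis and vertical below 1 rad and z of disc_e in the frame of disc_a above 0.012 m) or (angle between disc_a's own z axis and vertical above 2 rad and z of disc_e in the frame of disc_a below -0.012 m)) and ((angle between disc_a's own z axis and vertical below 1 rad and z of disc_f in the frame of disc_a above 0.012 m) or (angle between disc_a's own z axis and vertical above 2 rad and z of disc_f in the frame of disc_a below -0.012 m)) and (angle between disc_b's own z axis and vertical below 0.12 rad or angle between disc_b's own z axis and vertical above 3.02 rad) and ((angle between disc_b's own z axis and vertical below 1 rad and z of disc_c in the frame of disc_b above 0.012 m) or (angle between disc_b's own z axis and vertical above 2 rad and z of disc_c in the frame of disc_b below -0.012 m)) and ((angle between disc_b's own z axis and vertical below 1 rad and z of disc_d in the frame of disc_b above 0.012 m) or (angle between disc_b's own z axis and vertical above 2 rad and z of disc_d in the frame of disc_b below -0.012 m)) and ((angle between disc_b's own z axis and vertical below 1 rad and z of disc_e in the frame of disc_b above 0.012 m) or (angle between disc_b's own z axis and vertical above 2 rad and z of disc_e in the frame of disc_b below -0.012 m)) and ((angle between disc_b's own z axis and vertical below 1 rad and z of disc_f in the frame of disc_b above 0.012 m) or (angle between disc_b's own z axis and vertical above 2 rad and z of disc_f in the frame of disc_b below -0.012 m)) and (angle between disc_c's own z axis and vertical below 0.12 rad or angle between disc_c's own z axis and vertical above 3.02 rad) and ((angle between disc_c's own z axis and vertical below 1 rad and z of disc_d in the frame of disc_c above 0.012 m) or (angle between disc_c's own z axis and vertical above 2 rad and z of disc_d in the frame of disc_c below -0.012 m)) and ((angle between disc_c's own z axis and vertical below 1 rad and z of disc_e in the frame of disc_c above 0.012 m) or (angle between disc_c's own z axis and vertical above 2 rad and z of disc_e in the frame of disc_c below -0.012 m)) and ((angle between disc_c's own z axis and vertical below 1 rad and z of disc_f in the frame of disc_c above 0.012 m) or (angle between disc_c's own z axis and vertical above 2 rad and z of disc_f in the frame of disc_c below -0.012 m)) and (angle between disc_d's own z axis and vertical below 0.12 rad or angle between disc_d's own z axis and vertical above 3.02 rad) and ((angle between disc_d's own z axis and vertical below 1 rad and z of disc_e in the frame of disc_d above 0.012 m) or (angle between disc_d's own z axis and vertical above 2 rad and z of disc_e in the frame of disc_d below -0.012 m)) and ((angle between disc_d's own z axis and vertical below 1 rad and z of disc_f in the frame of disc_d above 0.012 m) or (angle between disc_d's own z axis and vertical above 2 rad and z of disc_f in the frame of disc_d below -0.012 m)) and (angle between disc_e's own z axis and vertical below 0.12 rad or angle between disc_e's own z axis and vertical above 3.02 rad) and ((angle between disc_e's own z axis and vertical below 1 rad and z of disc_f in the frame of disc_e above 0.012 m) or (angle between disc_e's own z axis and vertical above 2 rad and z of disc_f in the frame of disc_e below -0.012 m)) and (angle between disc_f's own z axis and vertical below 0.12 rad or angle between disc_f's own z axis and vertical above 3.02 rad)), for 0.2 s.
At the end, for the whole second after the job is handed in: The strip lies flat on the tray's floor; every disc present lies flat, its middle within 8 mm (seen from above) of the plate's centre, each smaller disc above every larger one; the weight stands upright on the smallest disc within 10 mm of the plate's centre; all is at rest (all of step 1 and all of step 2 and horizontal distance between weight and plate below 0.01 m and angle between weight's own z axis and vertical below 0.1 rad and z of each of disc_a, disc_b, disc_c, disc_d, disc_e, disc_f in the frame of weight below -0.004 m and linear speed of each of disc_a, disc_b, disc_c, disc_d, disc_e, disc_f, strip, weight below 0.03 m/s); the robot touches nothing.
It fails at once if the glue is pushed more than 50 mm away or knocked over (distance of glue from where it was at the start of the episode above 0.05 m or angle between glue's own z axis and vertical above 0.7 rad).
It fails at once if the tape is pushed more than 50 mm away or knocked over (distance of tape from where it was at the start of the episode above 0.05 m or angle between tape's own z axis and vertical above 0.7 rad).
It fails at once if the mug is pushed more than 50 mm away or knocked over (distance of mug from where it was at the start of the episode above 0.05 m or angle between mug's own z axis and vertical above 0.7 rad).
Of disc_a, disc_b, disc_c, disc_d, disc_e, disc_f only 4 to 6 are there at a start; the rules pass over those that are not, and their reading is None.
At some moment in a run one of disc_a, disc_b, disc_c, disc_d, disc_e, disc_f may be knocked a few centimetres aside while the robot is not near it.
Once in a run the grip may slacken for a moment while it holds something.
It also fails if it takes over 210 s, if anything falls off the work surface, if the arm or the gripper's body presses on something with over 40 N, if the wrist force passes 120 N, or if a joint passes its speed limit or range.

### The arm

A 7-joint arm with a two-finger parallel gripper is mounted at the origin on the work surface. World frame = base frame: x ahead of the robot, y to its left, z up, the work surface at z = 0. Lengths are in m, angles in rad, forces in N, time in s.
With the tool pointing down it reaches from about 0.35 to 0.9 m from the base axis. Payload 7.2 kg.
Tool frame: the origin (TCP) lies midway between the tips of the shut fingers; the grasp point (between the pads) lies 19 mm behind it; z points along the fingers, y is the line along which they close (so a half turn about z gives the same grasp; the last joint's range is limited). The gripper opens to 88 mm and grips with 3 to 60 N. Pads are 20 mm wide; open, the fingers measure 115 mm over their backs; the gripper's body (75 mm by 178 mm) begins 61 mm behind the grasp point.
Start: joints at [-1.364, 0.411, -0.013, 1.596, 0.006, 1.134, -0.082], TCP at [0.17, 0.602, 0.223] pointing down, gripper open.
Joint ranges: [-2.95, 2.95], [-0.29, 1.99], [-1.47, 1.44], [0.14, 2.54], [-1.03, 4.17], [0.13, 1.85], [-2.86, 2.86]. Speed limits (rad/s): [2.39, 2.39, 3.01, 3.01, 3.14, 3.14, 3.14].

### API

Orientations are given as a unit quaternion [x, y, z, w].
In Python, from bench import arm, command_gripper, cams, job, readout gives the robot as it stands. Calls block until the motion is done:
- arm.reach(position, orientation): joint-space move of the TCP to a pose.
- arm.movel(position, attitude=None, feed=0.15, until_force=None): straight line of the TCP; attitude=None keeps the orientation; feed is the mean speed in m/s. With until_force (N) it stops when the force on the tool has changed by that much, and returns True; else False.
- arm.move_j(angles): joint-space move.
- command_gripper(opening, grip_force=None): opening from 0.0 (shut) to 1.0 (fully open); grip_force is the grip in N (None keeps the last); returns when the fingers have stopped.
- arm.wait(seconds).
- arm.inverse_kinematics(position, orientation): joint angles nearest the present ones, or None.
- cams.grab_frame(name): name is "scene" or "side" or "wrist"; returns a dict with "img" (480x640x3 uint8, blue, green, red), "mtx" (3x3 intrinsics, pixels), "rvec" (rotation vector, rad) and "tvec" (3), from world to camera coordinates, as OpenCV has them; the wrist camera has in their place "T_tool_cam" (4x4, takes a point from camera to tool coordinates, whose origin is the TCP and whose axes are the flange's). Camera axes: x right, y down, z forward; pixel columns grow to the right and rows downward; lengths in m; the calibration is good to about 2 mm. A picture is of the moment at which its call begins: read the wrist's pose just before it. There is no depth.
A pose or a line that the arm cannot do raises arm.PlanningError and nothing moves.
- job.job_done(): hands the job in; it is judged then, once.
Readings, each from a call of its own:
- readout.current_time(): time.
- readout.current_joints(): joint angles.
- readout.current_dq(): joint speeds.
- readout.current_joint_torque(): joint torques, N m.
- readout.current_eef_pos(): TCP position.
- readout.current_orientation(): TCP orientation.
- readout.current_force(): force on the tool from outside, world axes, zero at the start.
- readout.current_wrist_torque(): the same for the moment, N m.
- readout.current_finger_gap(): opening from 0.0 (shut) to 1.0 (fully open).
- readout.current_finger_force(): force on a finger pad.
Only numpy, scipy, OpenCV 4.12 (cv2) and the standard library are available. Lean on these libraries where they do the work, as an engineer would, in place of code of your own. Each camera call takes 0.05 s, during which the arm holds its last target. There are 200 camera calls.

## Working session

There is one attempt and no reset: what is moved stays moved. The work goes in short steps, each a Python script; the robot and the scene stay as the last script left them, time stands still between calls to the robot, and variables do not carry over. Pictures are saved under pics/ and viewed, at most 14 in all, crops included, and the job is handed in when it is done.

```bash
mkdir -p pics; ls; cat > h.py <<'E'
import numpy as np, cv2, json, pickle
from scipy.spatial.transform import Rotation as R
from bench import arm, command_gripper, cams, job, readout
def snap(n,fn):
    p=np.array(readout.current_eef_pos());q=readout.current_orientation()
    f=cams.grab_frame(n)
    if n=="wrist":
        T=np.eye(4);T[:3,:3]=R.from_quat(q).as_matrix();T[:3,3]=p
        W=np.linalg.inv(T@np.array(f["T_tool_cam"]))
        f["rvec"]=cv2.Rodrigues(W[:3,:3])[0];f["tvec"]=W[:3,3]
    cv2.imwrite(f"pics/{fn}.png",f["img"]);pickle.dump(f,open(f"pics/{fn}.pkl","wb"));return f
def load(fn): return pickle.load(open(f"pics/{fn}.pkl","rb"))
def ray(f,uv):
    Rm=cv2.Rodrigues(np.array(f["rvec"],float))[0];t=np.array(f["tvec"],float).ravel()
    d=Rm.T@np.linalg.inv(f["mtx"])@np.array([uv[0],uv[1],1.]);return -Rm.T@t,d
def onz(f,uv,z):
    o,d=ray(f,uv);return o+d*(z-o[2])/d[2]
def proj(f,P): return cv2.projectPoints(np.array(P,float).reshape(-1,3),np.array(f["rvec"],float),np.array(f["tvec"],float),np.array(f["mtx"],float),None)[0].reshape(-1,2)
def tri(obs):
    A=np.zeros((3,3));b=np.zeros(3)
    for f,uv in obs:
        o,d=ray(f,uv);d=d/np.linalg.norm(d);M=np.eye(3)-np.outer(d,d);A+=M;b+=M@o
    return np.linalg.solve(A,b)
E
python3 - <<'E'
from h import *
for n in["scene","side","wrist"]:
    f=snap(n,n+"0");o,d=ray(f,(320,240));print(n,o,d,f["mtx"][0][0])
print(readout.current_orientation(),f["T_tool_cam"])
E
```

```text
pics
scene [ 1.1606676  -0.6506571   0.93368108] [-0.47152294  0.52297285 -0.7101884 ] 553.0699441051015
side [ 0.37178678 -0.79389158  0.8747557 ] [ 0.19874167  0.68019554 -0.70558528] 555.0296749551758
wrist [0.10541534 0.62050936 0.38398171] [ 0.24486323 -0.06894983 -0.96711881] 379.5388852461011
[ 1.36954322e-01  9.90577187e-01 -5.90198574e-04 -3.78251016e-05] [[-8.03517383e-04 -9.68491939e-01 -2.49043606e-01  6.69445586e-02]
 [ 9.99999583e-01 -8.86291143e-04  2.20237655e-04  1.04019892e-03]
 [-4.34023536e-04 -2.49043326e-01  9.68492248e-01 -1.62068897e-01]
 [ 0.00000000e+00  0.00000000e+00  0.00000000e+00  1.00000000e+00]]
```

View pics/scene0.png

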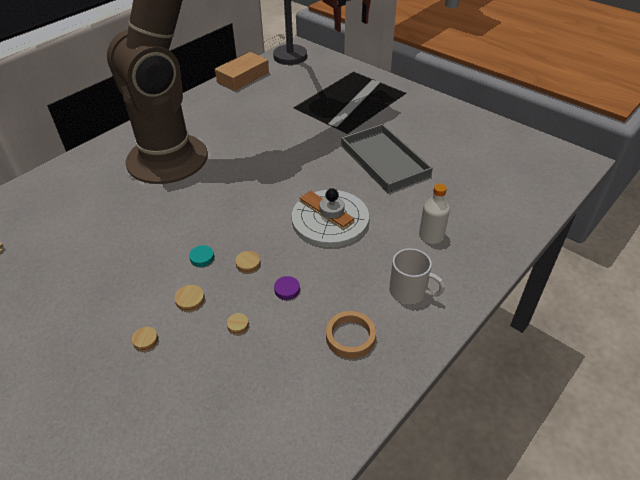

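View pics/side0.png

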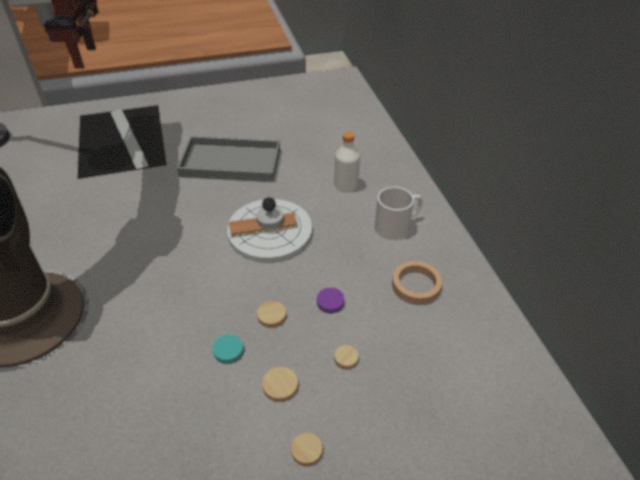

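Scene view: candidates for wooden discs are at (248,261), (189,297), (237,323) and (145,338). Purple (287,288) and turquoise (202,255) are the look-alikes. There is an unknown scrap at the left edge (0,247). The weight's knob is at (332,195) on the plate (331,217), the tray is at (386,157), and the bottle, mug and tape are on the right. The side view shows the same objects: discs (272,313), (280,383), (346,356), (307,448), with the knob at (269,204).

```bash
python3 - <<'E'
from h import *
s=load("scene0");d=load("side0")
P={"d1":((248,260),(272,312)),"d2":((189,296),(280,382)),"d3":((237,322),(346,355)),"d4":((145,337),(307,447)),"purple":((287,286),(331,298)),"turq":((202,254),(228,347)),
"knob":((332,195),(269,204)),"plate":((330.5,215),(269.5,229)),"tray":((386,157),(231,158)),"mug":((411,262),(395,195)),"glue":((440,190),(348,136)),"tape":((351,330),(417,278)),
"strip1":((304,196),(231,228)),"strip2":((351,223),(297,220))}
for k,(a,b) in P.items(): print(k,tri([(s,a),(d,b)]).round(3))
e=onz(s,(0,247),0.01);print("edge",e,proj(d,e))
for f,n in((s,"scene"),(d,"side")):
  hsv=cv2.cvtColor(f["img"],cv2.COLOR_BGR2HSV)
  m=cv2.inRange(hsv,(8,60,90),(28,255,255));nn,l,st,c=cv2.connectedComponentsWithStats(m)
  for i in range(1,nn):
    if 40<st[i,4]<1500: print(n,st[i],c[i].round(1),onz(f,c[i],.012).round(3))
c=s["img"]
a=cv2.resize(c[170:260,270:390],None,fx=5,fy=5,interpolation=2)[:,:600]
b=cv2.resize(c[225:285,0:40],(200,300))
cc=np.zeros((600,800,3),np.uint8);cc[:450,:600]=a;cc[:300,600:]=b
cv2.imwrite("pics/crop1.png",cc)
E
```

```text
d1 [ 0.47  -0.13   0.015]
d2 [ 0.451 -0.284  0.015]
d3 [ 0.579 -0.263  0.015]
d4 [ 0.466 -0.41   0.015]
purple [ 0.59  -0.127  0.016]
turq [ 0.375 -0.186  0.013]
knob [0.519 0.106 0.082]
plate [0.515 0.104 0.014]
tray [0.475 0.386 0.013]
mug [0.786 0.044 0.095]
glue [0.733 0.221 0.142]
tape [ 0.771 -0.132  0.026]
strip1 [0.431 0.102 0.034]
strip2 [0.578 0.104 0.026]
edge [-0.00894121 -0.48093369  0.01      ] [[-21.32558245 589.8445249 ]]
scene [309   0  25  15 186] [322.2   6.9] [-0.324  1.032  0.012]
scene [341   5   5  14  66] [343.1  11.5] [-0.23   1.051  0.012]
scene [215  52  53  27 677] [240.6  64.5] [-0.224  0.49   0.012]
scene [434 183  13  14 146] [440.  189.3] [0.661 0.367 0.012]
scene [300 190  23  24 257] [311.9 199.9] [0.439 0.122 0.012]
scene [329 212  25  17 174] [343.  219.8] [0.545 0.116 0.012]
scene [235 251  26  20 380] [247.2 259.8] [ 0.465 -0.128  0.012]
scene [174 285  30  24 543] [188.6 296. ] [ 0.447 -0.283  0.012]
scene [326 311  50  42 790] [350.4 331.2] [ 0.766 -0.126  0.012]
scene [227 313  22  22 339] [237.  322.5] [ 0.577 -0.262  0.012]
scene [132 326  26  24 434] [143.7 336.9] [ 0.462 -0.41   0.012]
side [343 131  12  12 128] [348.2 136.4] [0.797 0.401 0.012]
side [274 213  23  17 205] [287.9 221.3] [0.561 0.115 0.012]
side [229 218  43  18 453] [245.4 227. ] [0.464 0.122 0.012]
side [ 393  261   49   44 1169] [416.6 282.2] [ 0.773 -0.133  0.012]
side [257 301  29  26 609] [271.3 313.6] [ 0.469 -0.132  0.012]
side [  0 337  59  26 750] [ 24.7 350. ] [ 0.018 -0.094  0.012]
side [335 345  24  24 450] [346.  356.9] [ 0.578 -0.265  0.012]
side [263 367  35  35 973] [280.  383.8] [ 0.45  -0.286  0.012]
side [291 433  32  33 828] [306.4 449. ] [ 0.465 -0.412  0.012]
```

View pics/crop1.png

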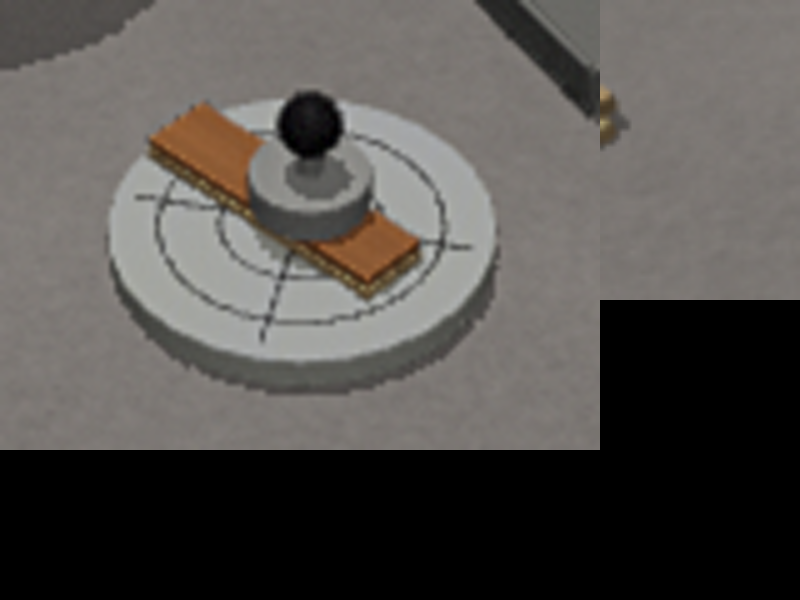

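View pics/wrist0.png

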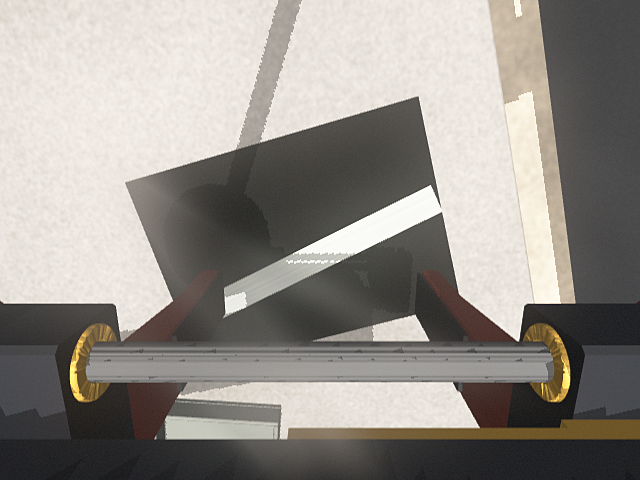

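The crop shows the black-knobbed steel weight on the orange plywood strip on the plate, so that is the correct target. The strip lies roughly along the line (180,130)→(395,260) in the crop. The edge scrap is two small yellow blobs. The wrist view shows only the dark mat. Next come wrist surveys over the plate, the discs and the edge scrap.

```bash
python3 - <<'E'
from h import *
q=[0,1,0,0]
for i,p in enumerate([(0.6,0.14,0.36),(0.6,-0.27,0.40),(0.22,-0.42,0.38)]):
    try:
        arm.reach(p,q)
        f=snap("wrist",f"w{i}");print(i,readout.current_time(),readout.current_eef_pos())
    except arm.PlanningError as e: print(i,e)
E
python3 -c "
import cv2
for a in 'w0','w1','w2':
  import os
  print(os.path.exists(f'pics/{a}.png'))"
```

```text
0 2.5 [0.59970089 0.14123203 0.35968624]
1 4.075 [ 0.60087212 -0.26806346  0.39970375]
2 5.6417 [ 0.2215921  -0.41974348  0.37999913]
True
True
True
```

View pics/w0.png

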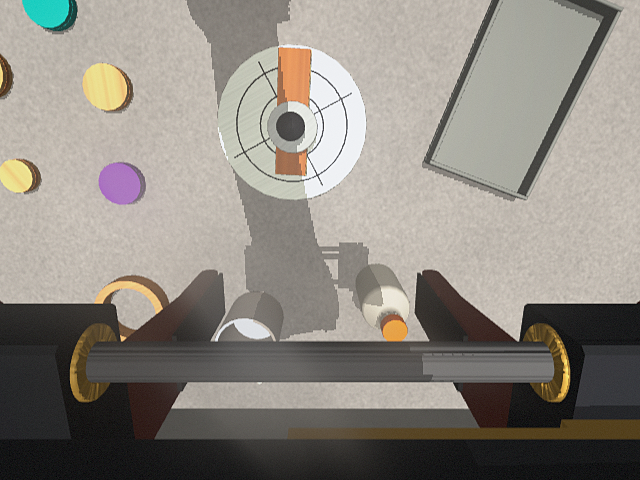

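View pics/w1.png

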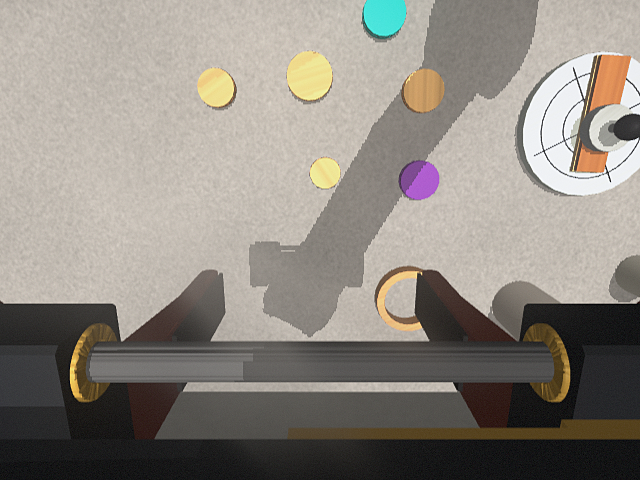

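View pics/w2.png

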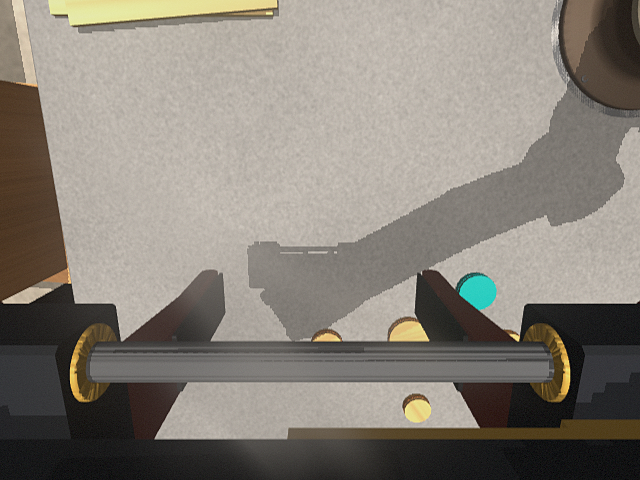

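Over the plate (w0): plate centre is about (292,122), knob (291,126), strip from (295,47) to (291,175), tray corners (490,0)/(424,165)/(524,198)/(619,10). In w1 the discs are at (216,88), (310,76), (424,91) and (325,173), with purple at (420,180) and turquoise at (385,15). In w2 the edge scrap is a stack of yellow planks, so exactly four discs are present.

```bash
cat >> h.py <<'E'
from scipy.optimize import least_squares
th=np.linspace(0,2*np.pi,90)
def fitdisc(f,near,z0=0.,h=.016,lo=(7,50,60),hi=(30,255,255),r0=.026,box=30):
    """fit (x,y,d) of a disc standing on z0, mask blob closest to near pixel"""
    m=cv2.inRange(cv2.cvtColor(f["img"],cv2.COLOR_BGR2HSV),lo,hi)
    m=cv2.morphologyEx(cv2.morphologyEx(m,cv2.MORPH_CLOSE,np.ones((5,5))),cv2.MORPH_OPEN,np.ones((5,5)))
    n,l,st,c=cv2.connectedComponentsWithStats(m)
    i=min(range(1,n),key=lambda i:np.hypot(*(c[i]-near))+(st[i,4]<80)*1e4)
    if np.hypot(*(c[i]-near))>box: return None
    cs=max(cv2.findContours((l==i).astype(np.uint8),0,1)[0],key=cv2.contourArea)
    M=cv2.moments((l==i).astype(np.uint8),True)
    tgt=np.array([M["m10"]/M["m00"],M["m01"]/M["m00"],np.sqrt(M["m00"])])
    g=onz(f,tgt[:2],z0+h/2)
    def res(p):
        C=np.concatenate([np.c_[p[0]+p[2]*np.cos(th),p[1]+p[2]*np.sin(th),0*th+z] for z in(z0,z0+h)])
        H=cv2.convexHull(proj(f,C).astype(np.float32));k=cv2.moments(H)
        return np.array([k["m10"]/k["m00"],k["m01"]/k["m00"],np.sqrt(k["m00"])])-tgt
    s=least_squares(res,[g[0],g[1],r0],x_scale=.01,diff_step=1e-4).x
    return np.array([s[0],s[1],2*s[2]])
E
python3 - <<'E'
from h import *
s=load("scene0");d=load("side0");w0=load("w0");w1=load("w1")
obs={"d4":(w1,(216,88)),"d2":(w1,(310,76)),"d1":(w1,(424,91)),"d3":(w1,(325,173))}
sc={"d1":((247,260),(271,313)),"d2":((188,296),(280,383)),"d3":((237,322),(346,356)),"d4":((143,336),(306,449))}
for k,(f,uv) in obs.items():
    print(k,fitdisc(f,uv).round(4),fitdisc(s,sc[k][0]).round(4),fitdisc(d,sc[k][1]).round(4),"tri",tri([(w1,uv),(s,sc[k][0]),(d,sc[k][1])]).round(3))
print("d1 in w0",fitdisc(w0,(106,88)))
print("knob",tri([(w0,(291,126)),(w1,(628,127)),(s,(332,195)),(d,(269,204))]).round(4))
L=[onz(w0,u,.02)[:2] for u in((259,62),(322,186),(234,157),(352,94))]
A=np.c_[L[1]-L[0],-(L[3]-L[2])];t=np.linalg.solve(A,L[2]-L[0]);print("cross",L[0]+t[0]*(L[1]-L[0]))
print("plate circ",onz(w0,(292,121.5),.02))
for u in((279,47),(311,48),(275,173),(307,176)): print("strip top",onz(w0,u,.034).round(4))
for u in((424,165),(524,198),(490,0),(619,10)): print("tray rim",onz(w0,u,.03).round(4))
print("mug",onz(w0,(248,330),.09),"glue",onz(w0,(396,328),.15))
E
```

```text
d4 [ 0.4649 -0.408   0.0496] [ 0.4628 -0.4094  0.0494] [ 0.4656 -0.41    0.0493] tri [ 0.464 -0.41   0.014]
d2 [ 0.4503 -0.2811  0.0621] [ 0.4482 -0.2829  0.0615] [ 0.4506 -0.2835  0.061 ] tri [ 0.45  -0.283  0.013]
d1 [ 0.4683 -0.1265  0.0557] [ 0.4664 -0.1279  0.0561] [ 0.4689 -0.129   0.055 ] tri [ 0.468 -0.128  0.012]
d3 [ 0.5789 -0.2594  0.0445] [ 0.577  -0.261   0.0439] [ 0.5795 -0.2617  0.0427] tri [ 0.579 -0.261  0.012]
d1 in w0 [ 0.46800868 -0.12659811  0.05554909]
knob [0.5177 0.1092 0.0798]
cross [0.5155022  0.10677089]
plate circ [0.5097574  0.10733528 0.02      ]
strip top [0.4266 0.0945 0.034 ]
strip top [0.4277 0.1321 0.034 ]
strip top [0.5731 0.0856 0.034 ]
strip top [0.5768 0.1263 0.034 ]
tray rim [0.5632 0.2754 0.03  ]
tray rim [0.6053 0.4086 0.03  ]
tray rim [0.376  0.3385 0.03  ]
tray rim [0.3861 0.4893 0.03  ]
mug [0.76294567 0.052776   0.09      ] glue [0.72853731 0.2246426  0.15      ]
```

Measured sizes: d2 is 62 mm (b), d1 is 56 mm (c), d4 is 50 mm (d), d3 is 44 mm (e), so a and f are absent. Now the weight comes off.

```bash
cat >> h.py <<'E'
def q(yaw=0.): return (R.from_euler("z",yaw)*R.from_quat([0,1,0,0])).as_quat()
def st(t=""): print(t,"t",round(readout.current_time(),2),"p",np.round(readout.current_eef_pos(),4),"gap mm",round(88*readout.current_finger_gap(),1),"F",np.round(readout.current_force(),1),"fing",round(float(np.max(readout.current_finger_force())),1),flush=True)
def pick(x,y,z,yaw,openmm,force,up=.2,gapmin=.0):
    """z = TCP height"""
    command_gripper(min(1,openmm/88))
    arm.reach([x,y,up],q(yaw))
    arm.movel([x,y,z+.02],feed=.2);arm.movel([x,y,z],feed=.06)
    command_gripper(0.,force);st("grip");g=readout.current_finger_gap()
    arm.movel([x,y,up],feed=.15);st("lift")
    return 88*g
def place(x,y,z,yaw,openmm,up=.2,fth=3.,slack=.006):
    """lower to z (expected TCP), stop on contact"""
    arm.reach([x,y,up],q(yaw))
    arm.movel([x,y,z+.015],feed=.15);g=88*readout.current_finger_gap()
    hit=arm.movel([x,y,z-slack],feed=.02,until_force=fth);st(f"down hit={hit} gap_before={g:.1f}")
    command_gripper(min(1,openmm/88));arm.wait(.2)
    arm.movel([x,y,up],feed=.15);st("away")
E
python3 - <<'E'
from h import *
pick(.5177,.109,.063,0,80,40)
place(.64,-.03,.029,0,60)
f=snap("scene","scene1");snap("wrist","w3")
E
python3 -c "
import cv2,numpy as np
a=cv2.imread('pics/scene1.png')[150:350,200:480];b=cv2.imread('pics/w3.png')
cv2.imwrite('pics/c2.png',np.vstack([cv2.resize(a,(420,300)),cv2.resize(b,(420,300))]))"
```

```text
grip t 10.32 p [0.5177 0.1089 0.063 ] gap mm 30.7 F [-0.7 -0.6 -0.1] fing 40.0
lift t 11.39 p [0.517  0.1089 0.199 ] gap mm 30.2 F [ 0.1 -0.3 -4.8] fing 40.0
down hit=True gap_before=30.3 t 14.08 p [ 0.6397 -0.0306  0.0287] gap mm 30.5 F [ 0.3 -1.3  2.8] fing 40.0
away t 16.23 p [ 0.6394 -0.0299  0.1989] gap mm 60.2 F [-0.6 -0.5  0. ] fing 0.0
```

View pics/c2.png

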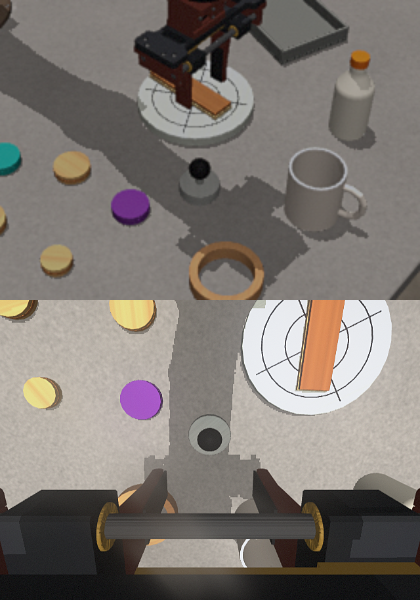

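The weight stands upright on the bench between the purple disc and the mug, and the strip is still on the plate. Next is the strip.

```bash
python3 - <<'E'
from h import *
y=np.deg2rad
g=pick(.501,.1097,.0225,y(-2.8),66,25)
if readout.current_finger_gap()*88>35:
    place(.473,.381,.0075,y(-18.8),62,fth=2.,slack=.004)
    arm.reach([.60,.40,.33],q(0));snap("wrist","w4")
    arm.reach([.60,.11,.22],q(0));snap("wrist","w5");st()
snap("side","side1")
a=cv2.imread("pics/w4.png");b=cv2.imread("pics/w5.png");c=cv2.imread("pics/side1.png")
cv2.imwrite("pics/c3.png",np.vstack([np.hstack([cv2.resize(a,(400,300)),cv2.resize(c,(400,300))]),np.hstack([cv2.resize(b,(400,300)),np.zeros((300,400,3),np.uint8)])]))
E
```

```text
grip t 19.43 p [0.5011 0.1097 0.0227] gap mm 39.5 F [ 0.1 -0.5  1.9] fing 25.0
lift t 20.76 p [0.5005 0.1096 0.1992] gap mm 39.8 F [ 0.6  0.7 -0.3] fing 25.0
down hit=True gap_before=39.7 t 23.87 p [0.4729 0.3809 0.0075] gap mm 40.0 F [-1.  -1.   4.5] fing 25.0
away t 26.06 p [0.4726 0.3806 0.1991] gap mm 62.1 F [-0.4 -0.4 -0.4] fing 0.0
 t 28.1 p [0.6004 0.1123 0.2205] gap mm 62.1 F [0.1 0.4 0.3] fing 0.0
```

View pics/c3.png

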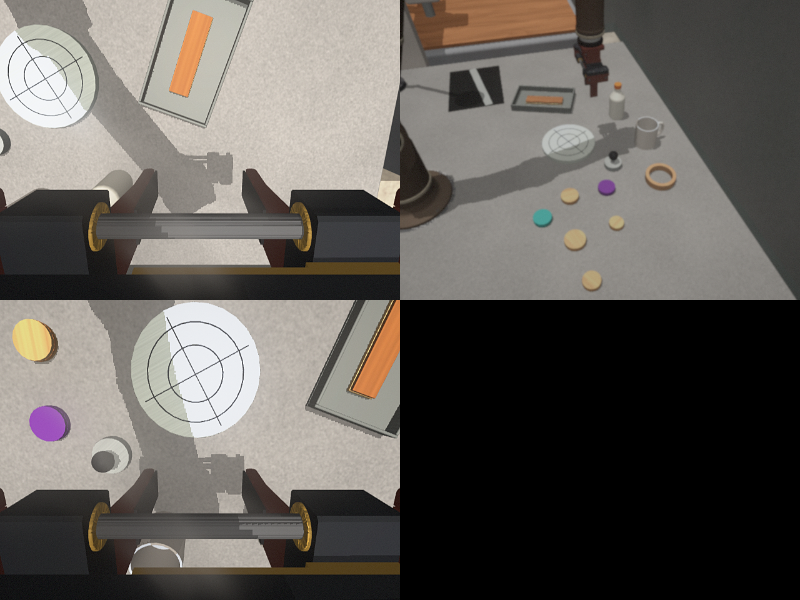

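View pics/w5.png

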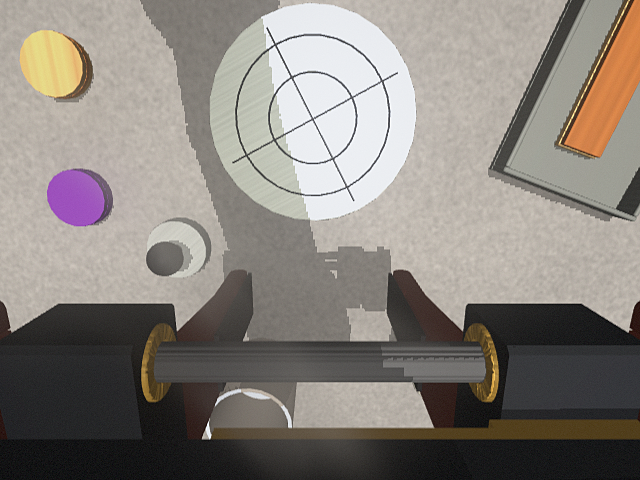

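w5 shows the empty plate with its cross at (313,118). The strip lies flat in the tray. In the side view all discs are where they were and the weight stands. I compute the centre and stack the first disc (b).

```bash
cat >> h.py <<'E'
D={"b":(.4503,-.2815,.062),"c":(.4683,-.127,.056),"d":(.4649,-.4085,.050),"e":(.5789,-.26,.044)}
def look(n,h=.2,dx=.13):
    x,y,d=D[n];arm.reach([x+dx,y,h],q(0));arm.wait(.15);f=snap("wrist",f"look_{n}_{int(readout.current_time()*10)}")
    r=fitdisc(f,proj(f,[x,y,.008])[0],r0=d/2,box=90);print(n,"seen",None if r is None else r.round(4));return r
def stack(n,k,C,tz=.004):
    r=look(n)
    if r is None or abs(r[2]-D[n][2])>.004: print("STOP");return
    d=D[n][2]*1000;g=pick(r[0],r[1],tz,0,min(86,d+20),20)
    if abs(88*readout.current_finger_gap()-d)>5: print("BADGRIP");return
    place(C[0],C[1],.02+.016*k+tz,0,d+12)
    arm.reach([C[0]+.12,C[1],.24],q(0));arm.wait(.15);f=snap("wrist",f"st_{n}")
    v=fitdisc(f,proj(f,[C[0],C[1],.028+.016*k])[0],z0=.02+.016*k,r0=d/2000,box=60)
    print("placed",v,"centre",C);return v
E
python3 - <<'E'
from h import *
w5=load("w5");w4=load("w4");s=load("scene1");a=onz(w5,(313,118),.02);b=onz(w4,(72,125),.02)
print(a,b,tri([(w5,(313,118)),(w4,(72,125))]))
def circ(f,guess):  # plate centre from top rim via ring edges: refine by projecting to check
    P=[[guess[0]+r*np.cos(t),guess[1]+r*np.sin(t),.02] for r in(.095,) for t in(0,np.pi/2,np.pi,-np.pi/2)];return proj(f,P).round(1).tolist()
print(circ(w5,a))
C=a[:2];np.save("C.npy",C)
stack("b",0,C);st()
E
```

```text
[0.51405854 0.10712175 0.02      ] [0.51345346 0.10639854 0.02      ] [0.51380994 0.1071324  0.02114421]
[[313.3, 220.1], [417.1, 118.2], [312.7, 0.9], [208.8, 117.8]]
b seen [ 0.4503 -0.2812  0.0618]
grip t 32.89 p [ 0.4504 -0.2812  0.0042] gap mm 61.8 F [-0.6  0.2  1.3] fing 20.0
lift t 34.35 p [ 0.4498 -0.2809  0.1992] gap mm 61.5 F [-0.2 -0.6 -0.6] fing 20.0
down hit=True gap_before=61.8 t 37.77 p [0.5138 0.1071 0.0238] gap mm 61.7 F [-0.3 -0.4  0.1] fing 20.0
away t 39.73 p [0.5135 0.107  0.1992] gap mm 73.4 F [-0.2  0.7  0.4] fing 0.0
placed [0.51362645 0.10798581 0.06124633] centre [0.51405854 0.10712175]
 t 40.5 p [0.6329 0.1073 0.2396] gap mm 73.9 F [-0.5  0.2 -0.2] fing 0.0
```

```bash
python3 - <<'E'
from h import *
C=np.load("C.npy")
for k,n in((1,"c"),(2,"d"),(3,"e")):
    v=stack(n,k,C)
    if v is None or np.hypot(*(v[:2]-C))>.004: print("CHECK");break
snap("scene","scene2");snap("side","side2")
a=cv2.imread(f"pics/st_{n}.png");b=cv2.imread("pics/scene2.png");c=cv2.imread("pics/side2.png")
cv2.imwrite("pics/c4.png",np.hstack([cv2.resize(a,(400,300)),cv2.resize(b[150:300,240:440],(400,300))]))
E
```

```text
c seen [ 0.4683 -0.1266  0.0559]
grip t 44.47 p [ 0.4684 -0.1266  0.0042] gap mm 55.5 F [-0.5 -0.5  1.3] fing 20.0
lift t 45.92 p [ 0.4678 -0.1265  0.1992] gap mm 55.9 F [-0.2  1.3  0.3] fing 20.0
down hit=True gap_before=56.0 t 48.72 p [0.5139 0.1071 0.0398] gap mm 55.6 F [0.7 0.4 0.2] fing 20.0
away t 50.57 p [0.5135 0.107  0.1992] gap mm 67.9 F [-0.4  0.5 -0.5] fing 0.0
placed [0.51587237 0.10797215 0.05872959] centre [0.51405854 0.10712175]
d seen [ 0.465  -0.4078  0.0498]
grip t 56.23 p [ 0.4651 -0.4079  0.0042] gap mm 49.8 F [-0.2 -0.2  1.8] fing 20.0
lift t 57.69 p [ 0.4646 -0.4075  0.199 ] gap mm 49.7 F [ 0.5 -0.3 -0.9] fing 20.0
down hit=True gap_before=49.5 t 61.31 p [0.5137 0.107  0.0557] gap mm 49.4 F [-0.5  0.3  0.2] fing 20.0
away t 63.05 p [0.5135 0.107  0.1991] gap mm 61.8 F [ 0.4  0.4 -0.1] fing 0.0
placed [0.51776076 0.10795239 0.05628646] centre [0.51405854 0.10712175]
e seen [ 0.5791 -0.2595  0.0438]
grip t 68.25 p [ 0.5792 -0.2596  0.0043] gap mm 42.9 F [ 0.3 -0.3  0.7] fing 20.0
lift t 69.71 p [ 0.5786 -0.2592  0.199 ] gap mm 43.4 F [ 0.   0.7 -0.7] fing 20.0
down hit=True gap_before=43.4 t 72.75 p [0.5141 0.1071 0.0715] gap mm 43.4 F [-0.   1.   2.8] fing 20.0
away t 74.39 p [0.5135 0.107  0.1992] gap mm 55.9 F [-0.5  0.2  1. ] fing 0.0
placed [0.52001969 0.10800629 0.05368486] centre [0.51405854 0.10712175]
CHECK
```

View pics/c4.png

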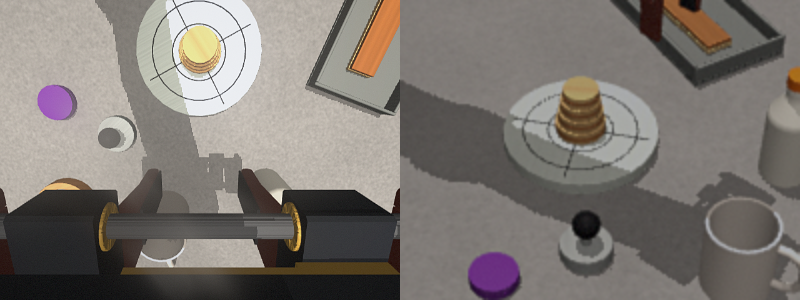

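The stack stands even and centred on the cross (400×300 view, ~(200,45)). The rising "placed" offsets come from the fit blob merging with the larger discs below, and the scene crop confirms a straight stack. The weight is still upright by the purple disc. Next I set the weight on top.

```bash
python3 - <<'E'
from h import *
C=np.load("C.npy");print(onz(load("w5"),(164,258),.048),tri([(load("w5"),(164,258)),(load("w3"),(318,221))]))
pick(.64,-.0302,.029,0,70,40,up=.25)
if readout.current_finger_gap()*88>25:
    place(C[0],C[1],.113,0,62,up=.25)
    arm.reach([.50,-.15,.3],q(0));arm.wait(.3)
    snap("scene","scene3");snap("side","side3");st()
a=cv2.imread("pics/scene3.png")[120:300,240:480];b=cv2.imread("pics/side3.png")[130:265,190:370]
cv2.imwrite("pics/c5.png",np.hstack([cv2.resize(a,(400,300)),cv2.resize(b,(400,300))]))
E
```

```text
[ 0.63903318 -0.03021579  0.048     ] [ 0.63834794 -0.03030506  0.04804971]
grip t 78.67 p [ 0.6401 -0.0304  0.0291] gap mm 30.4 F [-0.7 -0.7  1.3] fing 40.0
lift t 80.3 p [ 0.6395 -0.0302  0.249 ] gap mm 30.5 F [ 0.3 -0.3 -4.3] fing 40.0
down hit=True gap_before=30.3 t 82.78 p [0.514  0.1072 0.113 ] gap mm 30.8 F [-0.2 -0.   5.2] fing 40.0
away t 84.72 p [0.5135 0.107  0.2491] gap mm 62.1 F [-0.   0.4  0.1] fing 0.0
 t 86.15 p [ 0.5001 -0.1495  0.2999] gap mm 62.1 F [ 0.3 -0.2 -0.1] fing 0.0
```

View pics/c5.png

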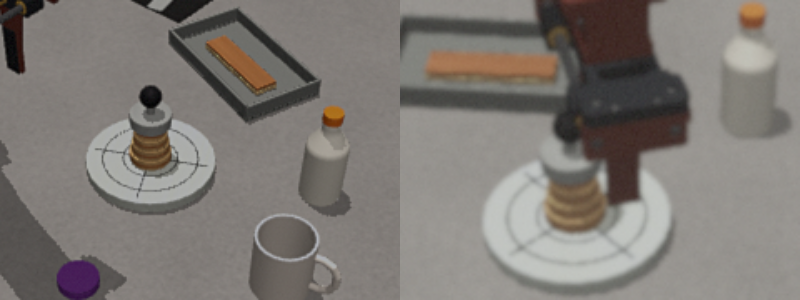

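The weight stands upright on the four-disc stack in both views (knob at (150,97) in the left crop). The strip is flat in the tray and the bystanders are untouched.

```bash
python3 - <<'E'
from h import *
s=load("scene3");d=load("side3");k=tri([(s,(330,178)),(d,(265.6,187))]);print(k,np.load("C.npy"))
if np.hypot(*(k[:2]-np.load("C.npy")))<.008: print(job.job_done())
E
```

```text
[0.51383869 0.1041057  0.13225221] [0.51405854 0.10712175]
the job is handed in; nothing more can be done
None
```

The job is handed in (no verdict came back): the strip lies flat in the tray, the four discs present (62, 56, 50 and 44 mm) are stacked largest to smallest on the plate's cross, and the weight stands upright on top, its knob measured about 3 mm from the plate's centre.

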